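Clamp a washer panel in the bench jig

ROBOT

A 6-joint arm with a two-finger parallel gripper is mounted at the origin on the work surface. World frame = base frame: x ahead of the robot, y to its left, z up, the work surface at z = 0. Lengths are in m, angles in rad, forces in N, time in s.
With the tool pointing down it reaches from about 0.3 to 0.875 m from the base axis. Payload 4.2 kg.
Tool frame: the origin (TCP) lies on the centre line of the jaws, within the pads' length; the fingertips stand 11 mm ahead of it and the grasp point (between the pads) lies 8 mm behind it; z points along the fingers, y is the line along which they close (so a half turn about z gives the same grasp; the last joint's range is limited). The gripper opens to 85 mm and grips with 20 to 120 N. Pads are 22 mm wide; open, the fingers measure 114 mm over their backs; the gripper's body (76 mm by 85 mm) begins 54 mm behind the grasp point. The pads swing forward as they close: fully open they stand 13 mm farther back than shut.
Start: joints at [1.104, 0.32, 1.565, -0, 1.257, -0.02], TCP at [0.248, 0.519, 0.242] pointing down, gripper open.
Joint ranges: [-3.11, 3.11], [-0.84, 2.01], [0.21, 2.61], [-1.34, 4.49], [0.05, 2.63], [-2.56, 2.56]. Speed limits (rad/s): [2.57, 2.57, 3.14, 3.14, 3.14, 3.14].

INTERFACE

Orientations are given as a unit quaternion [w, x, y, z].
In Python, from rig import get_obs, get_image, job_done gives the robot as it stands. The module is installed in compiled form; this text tells all that it offers.
- The arm moves only by the shell command python3 -m creep 'ROWS' [OPENING] [FORCE]. ROWS is text: rows parted by semicolons, each of 6 numbers parted by spaces: the shift along the tool's x, y, z in mm, then the turn, a rotation vector about the tool's x, y, z in degrees. A call has 1 to 12 rows; each row is the pose to reach, as a shift and turn from the pose commanded when the call began, along the tool's axes at that moment; what a row does not reach only later rows make up. A row lasts 1/12 s, in which the tool goes at most 41.7 mm and 7.16 degrees, less where a joint would pass 70% of its speed; a pose out of reach is approached as far as the arm can. A call with a gripper value outside its range is refused whole. OPENING is the finger opening in mm, from 0 to 85.4, set as the call begins (- or left out, the last holds). The fingers move at their own pace and stop on an object; FORCE is the grip in N (left out, the last holds). Time passes only in rows, so rows that repeat a pose let the fingers close. It gives the time, the measured TCP pose, the force, the opening and the grip force at its end, in the units of the state.
- get_obs(): the state, without advancing time (a new reading comes with each control period).
- get_image(name): name is "scene" or "top"; returns a dict with "pixels" (420x560x3 uint8, blue, green, red), "fx", "fy", "cx", "cy" (pixels), "rvec" (rotation vector, rad) and "tvec" (3), from world to camera coordinates, as OpenCV has them. Camera axes: x right, y down, z forward; pixel columns grow to the right and rows downward; lengths in m; the calibration is good to about 2 mm. A picture is of the moment at which its call begins. There is no depth.
- job_done(): hands the job in; it is judged then, once.
The state is a dict: "t": time; "joint_positions": joint angles; "joint_velocities": joint speeds; "tau": joint torques, N m; "tcp_pos": TCP position; "ee_rot": TCP orientation; "force": force on the tool from outside, world axes, zero at the start; "moment": the same for the moment, N m; "width": opening from 0.0 (shut) to 1.0 (fully open); "grip_force": force on a finger pad.
Only numpy, scipy, OpenCV 4.12 (cv2) and the standard library are available. Lean on these libraries where they do the work, as an engineer would, in place of code of your own. Each camera call takes 0.05 s, during which the arm holds its last target. There are 200 camera calls.

TASK

The washer-studded panel lies loose in the wooden jig. Slide the metal stop along its track so that it pushes the panel home, leaving the panel flat and snug between the fence and the stop, then turn the stop's clamp knob clockwise (seen from above) until it is tight and let go. Leave the other things on the bench where they are.

Things in the scene. Friction and masses are not known exactly. Their poses are not given: they have to be found in the camera images.
- jig: Fixed beech board lying on the bench, 170 (x) x 540 (y) x 36 mm high, with a 30 mm aluminium track let in flush along its middle. Origin: centre of its underside; its y axis is the slide direction, z up. A fixed wooden fence, 150 x 20 mm and 26 mm above the board, stands across its -y end; the fence face that the panel must meet is at jig y = -235 mm and looks to jig +y.
- fence_face (a point): Middle of the fence face, 6 mm above the board's top; axes as the jig's.
- panel: Loose flat panel, 120 (x) x 180 (y) x 12 mm, about 0.3 kg, white edge and a field of washers on top, lying on the board between fence and stop. Origin: centre of its underside; y along its length.
- panel_fence_edge (a point): Middle of the panel's end facing the fence (panel y = -90 mm), at half its thickness; axes as the panel's.
- panel_stop_edge (a point): Middle of the panel's end facing the stop (panel y = +90 mm), at half its thickness; axes as the panel's.
- stop (a joint): Travel of the sliding stop in m, 0 (farthest from the fence) to 0.235, growing as it slides to jig -y, towards the fence. It cannot leave the track. Its face is at jig y = 145 mm minus this value; it meets a panel that is home at about 0.200. Unlocked it slides with about 2 N (the panel adds 1 to 3 N); locked it holds over 25 N.
- stop_face (a point): Middle of the stop's pushing face, 6 mm above the board's top; axes as the jig's. The stop is a plain aluminium block 120 (x) x 45 (y) mm, reaching behind this face in jig +y, its top 30 mm above the board.
- knob (a joint): Turn of the clamp knob in rad, 0 (loose, bar across the board along jig x) to 1.4 (end stop, bar nearly along jig y); grows clockwise seen from above. Free play to about 0.8, then it bites, with torque rising to about 0.25 N m; from 0.9 the stop no longer slides freely; tight is above 1.15. It stays where left, with a spring-back up to 0.05 rad.
- knob_grip (a point): On the knob's vertical axis at grip height: 97.5 mm above the bench, 22.5 mm behind the stop face. Black knob on the stop: an upright bar 56 mm long (this point's x) x 14 mm thick (its y: grip it so) on a hub 36 mm across, 8 mm high. Bar top 9 mm above this point, hub top 23 mm below, stop top 31 mm below. The point turns with the knob; z up.
- screwdriver: Bystander: loose screwdriver, black handle, 200 mm long, on the bench beside the jig. Origin at its middle, underside.
- tape_roll: Bystander: loose yellow roll of tape, 90 mm across, 25 mm high. Origin at the middle of its underside.
- washer_tub: Bystander: loose blue open tub of washers, 90 x 70 x 35 mm. Origin at the middle of its underside.
- big_washer: Bystander: loose steel washer, 32 mm across, 6 mm thick, lying on the jig board behind the stop. Origin at the middle of its underside.
- bit_block: Bystander: loose dark wooden block with eight driver bits, 50 x 90 x 38 mm high. Origin at the middle of its underside.
- glue_jar: Bystander: loose closed white jar, 56 mm across, 60 mm high. Origin at the middle of its underside.
- wrench: Bystander: loose steel wrench, 180 mm long, lying on the bench beside the jig. Origin at its middle, underside.

How it is judged:
By the outcome, as a careful person would: the job done as asked, in the order asked, and still so for the second after the job is handed in, with the robot touching nothing.
It also fails if it takes over 35 s, if anything falls off the work surface, if the arm or the gripper's body presses on something with over 40 N, if the wrist force passes 120 N, or if a joint passes its speed limit or range.

## Working session

There is one attempt and no reset: what is moved stays moved. The work goes in short steps, Python scripts to look and compute and a shell command to move; the robot and the scene stay as the last step left them, time stands still between calls to the robot, and variables do not carry over. Pictures are saved under pics/ and viewed, at most 10 in all, crops included, and the job is handed in when it is done.

```bash
mkdir -p pics; python3 - <<'E'
from rig import get_obs,get_image
import cv2,numpy as np
for n in("scene","top"):
    d=get_image(n);cv2.imwrite(f"pics/{n}0.png",d["pixels"])
    R=cv2.Rodrigues(np.array(d["rvec"],float))[0];print(n,d["fx"],d["fy"],d["cx"],d["cy"],(-R.T@np.ravel(d["tvec"])).round(3),R.round(2).tolist())
o=get_obs();print(o["t"],o["tcp_pos"],o["ee_rot"],o["force"],o["width"])
E
```

```text
scene 528.9175286822247 528.9175286822247 282.7704504896899 200.01731268354726 [ 1.145 -0.102  0.972] [[0.18, 0.98, -0.01], [0.83, -0.16, -0.54], [-0.53, 0.08, -0.84]]
top 499.0685055807883 499.0685055807883 273.52873757439585 205.40525234530386 [ 0.448 -0.035  1.107] [[-0.01, -1.0, 0.01], [-0.99, 0.01, -0.12], [0.12, -0.01, -0.99]]
0.1 [0.2482384  0.5181867  0.24155257] [-1.93990703e-04  2.21514228e-01  9.75156802e-01 -7.87444443e-04] [-0.24076113  0.30519314  0.0677835 ] 0.9980652306711962
```

View pics/top0.png

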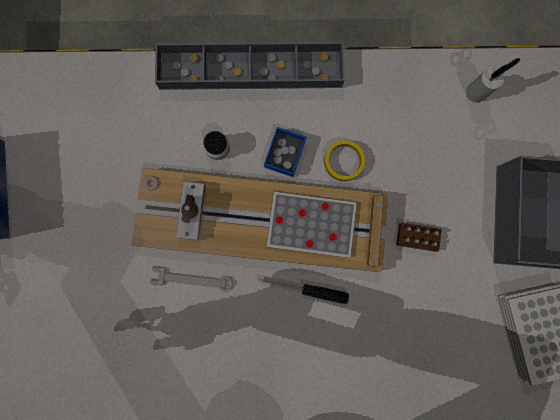

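View pics/scene0.png

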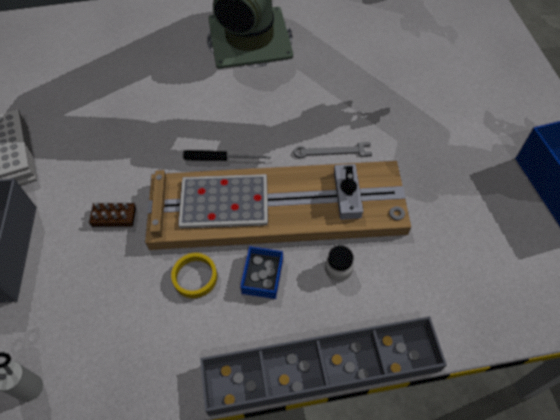

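The top view shows the jig (132–387, 165–272) with the fence at the right (375, 230), the stop at (190, 210) and the panel at (312, 223). The scene view shows the same layout. I'll zoom in to get accurate pixels.

```bash
python3 - <<'E'
import cv2,numpy as np
a=cv2.imread("pics/top0.png")[155:285,125:395]
a=cv2.resize(a,None,fx=2.96,fy=2.96,interpolation=cv2.INTER_CUBIC)
b=cv2.imread("pics/scene0.png")[150:230,320:420]
b=cv2.resize(b,None,fx=2.5,fy=2.5,interpolation=cv2.INTER_CUBIC)
c=np.zeros((a.shape[0]+b.shape[0],a.shape[1],3),np.uint8);c[:a.shape[0]]=a;c[a.shape[0]:,:b.shape[1]]=b
print(a.shape,c.shape);cv2.imwrite("pics/crop0.png",cv2.convertScaleAbs(c,alpha=1.3))
E
```

```text
(385, 799, 3) (585, 799, 3)
```

View pics/crop0.png

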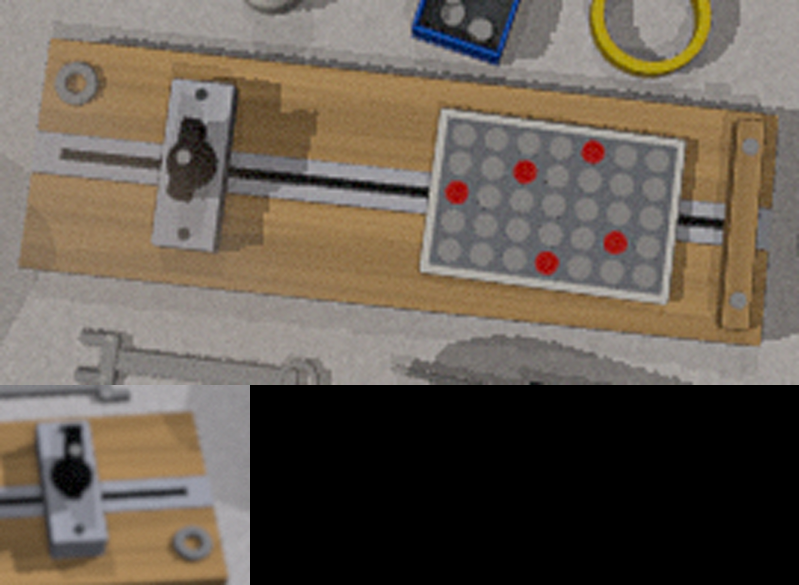

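The crop shows the jig corners at (53,38), (777,115), (762,345) and (20,268), the stop top at (175,80)–(216,251), and the panel at (442,110)–(668,302). The knob bar lies roughly along jig x near (190,158).

```bash
cat > h.py <<'E'
import cv2,numpy as np
from rig import get_image,get_obs
def ray(d,p,z):
    K=np.array([[d["fx"],0,d["cx"]],[0,d["fy"],d["cy"]],[0,0,1]])
    R=cv2.Rodrigues(np.array(d["rvec"],float))[0];C=-R.T@np.ravel(d["tvec"])
    v=R.T@np.linalg.inv(K)@np.array([p[0],p[1],1.]);return (C+v*(z-C[2])/v[2])[:2]
def fit(w,m):  # rigid model->world
    w=np.array(w);m=np.array(m,float);wc=w.mean(0);mc=m.mean(0)
    H=(m-mc).T@(w-wc);a=np.arctan2(H[0,1]-H[1,0],H[0,0]+H[1,1])
    R=np.array([[np.cos(a),-np.sin(a)],[np.sin(a),np.cos(a)]]);t=wc-R@mc
    return R,t,np.degrees(a),np.linalg.norm((m@R.T+t)-w,axis=1)*1e3
E
python3 - <<'E'
from h import *
d=get_image("top")
def q(L,z): return [ray(d,(125+(x+.5)/2.96-.5,155+(y+.5)/2.96-.5),z) for x,y in L]
box=lambda a,b:[(a,b),(a,-b),(-a,-b),(-a,b)]
J=fit(q([(53,38),(777,115),(762,345),(20,268)],.036),box(.085,.27))
S=fit(q([(175,80),(237,86),(216,251),(153,244)],.066),box(.06,.0225))
P=fit(q([(442,110),(685,142),(668,302),(421,271)],.048),box(.06,.09))
F=fit(q([(736,118),(765,122),(748,329),(722,325)],.062),box(.075,.01))
for n,f in zip("JSPF",(J,S,P,F)): print(n,f[1].round(4),f[2].round(2),f[3].round(1), "in jig",(J[0].T@(f[1]-J[1])*1e3).round(1))
print("knobpts",*q([(193,120),(185,200),(190,158)],.105))
E
```

```text
J [ 0.5505 -0.0203] -6.72 [2.2 3.  1.2 1.5] in jig [0. 0.]
S [0.5677 0.126 ] -6.98 [1.4 0.8 1.1 1.1] in jig [ -0.  147.3]
P [ 0.5369 -0.129 ] -8.07 [1.8 2.3 2.2 1.7] in jig [  -0.8 -109.5]
F [ 0.522  -0.2616] -6.54 [0.8 1.5 0.9 1.7] in jig [-1.00e-01 -2.43e+02]
knobpts [0.59400823 0.12178881] [0.5391824  0.12683324] [0.56786724 0.12364917]
```

```bash
cat >> h.py <<'E'
from scipy.spatial.transform import Rotation as Ro
def rel(p,yaw):  # target TCP, tool-down with tool y at world angle yaw (deg)
    o=get_obs();w,x,y,z=o["ee_rot"];R=Ro.from_quat([x,y,z,w]);ya=np.radians(yaw)
    Y=np.array([np.cos(ya),np.sin(ya),0]);Z=np.array([0,0,-1.]);T=Ro.from_matrix(np.c_[np.cross(Y,Z),Y,Z])
    print("shift",(R.inv().apply(np.array(p)-o["tcp_pos"])*1e3).round(1),"turn",np.degrees((R.inv()*T).as_rotvec()).round(1),
     "t",round(o["t"],2),"tcp",o["tcp_pos"].round(4),"F",np.round(o["force"],1),"q",np.round(o["joint_positions"],2),"w",round(o["width"]*85.4,1))
E
python3 -c "
from h import *
rel((.567,.1255,.17),83.2)"
```

```text
shift [-457.1 -216.4   72. ] turn [ -0.1  -0.  -18.8] t 0.15 tcp [0.2483 0.5182 0.2417] F [ 0.5 -0.4  0.3] q [ 1.1   0.32  1.57 -0.    1.26 -0.02] w 85.2
```

```bash
python3 -m creep '-15 -7 0 0 0 -1;-46 -22 0 0 0 -3;-82 -39 0 0 0 -5;-119 -56 0 0 0 -7;-156 -74 10 0 0 -9;-193 -91 20 0 0 -11;-230 -109 30 0 0 -13;-267 -126 40 0 0 -15;-304 -144 50 0 0 -17;-341 -161 60 0 0 -18.8;-378 -179 72 0 0 -18.8;-415 -196 72 0 0 -18.8' 85; python3 -m creep '-30 -14 0 0 0 0;-30 -14 0 0 0 0' >/dev/null; python3 -c "
from h import *
rel((.567,.1255,.17),83.2)"
```

```text
t: 1.15
tcp_pos: [0.5356, 0.1626, 0.1681]
ee_rot: [-0.002, 0.059, 0.998, -0.001]
force: [-0.6, 0.9, -0.6]
width: 0.994
grip_force: 0.0
shift [ -0.4 -18.1  -0.2] turn [-0.   0.2 -0.3] t 1.32 tcp [0.5689 0.1435 0.1698] F [0.6 0.4 1.1] q [ 0.23  0.39  1.65 -0.    1.1  -1.22] w 85.3
```

```bash
python3 -m creep '0 -9 0 0 0 0;0 -18 0 0 0 0;0 -18 20 0 0 0;0 -18 20 0 0 0' 60; python3 - <<'E'
from h import *
rel((.567,.1255,.092),83.2)
out=[]
for n,z in(("scene",4),("top",3)):
    d=get_image(n);K=np.array([[d["fx"],0,d["cx"]],[0,d["fy"],d["cy"]],[0,0,1]])
    p=cv2.projectPoints(np.array([[.567,.1255,.0975]]),np.array(d["rvec"]),np.array(d["tvec"]),K,None)[0].ravel();print(n,p)
    c=d["pixels"][max(0,int(p[1])-60):int(p[1])+60,int(p[0])-60:int(p[0])+60].copy();out.append(cv2.resize(c,(400,400),interpolation=cv2.INTER_CUBIC))
cv2.imwrite("pics/near.png",cv2.convertScaleAbs(np.hstack(out),alpha=1.4))
E
```

```text
t: 1.65
tcp_pos: [0.5591, 0.1289, 0.148]
ee_rot: [-0.003, 0.059, 0.998, -0.001]
force: [-0.9, 0.6, -0.7]
width: 0.703
grip_force: 0.0
shift [-8.5 -2.3 56. ] turn [-0.1 -0.3  0. ] t 1.65 tcp [0.5591 0.1289 0.148 ] F [-0.9  0.6 -0.7] q [ 0.21  0.39  1.7   0.    1.05 -1.25] w 60.1
scene [349.08813058 178.25891158]
top [188.52351363 208.91516251]
```

View pics/near.png

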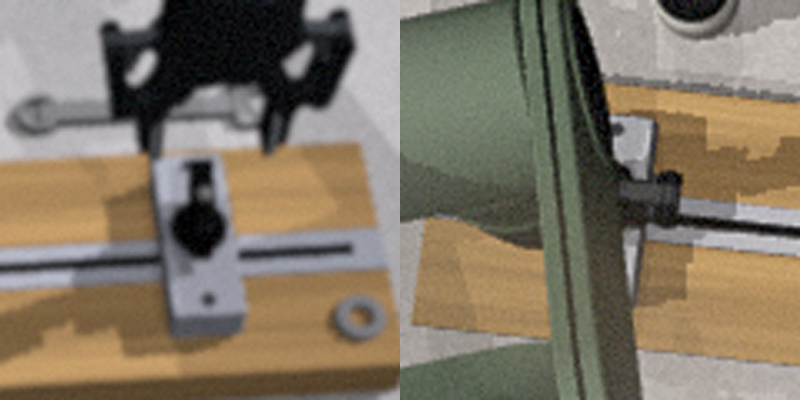

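The left half shows the fingers straddling the knob bar along the slide direction, and the predicted knob axis at (200,200) falls on the knob. I'll descend with the residual correction.

```bash
python3 -m creep '-8 -2 10 0 0 0;-8.5 -2.5 25 0 0 0;-8.5 -2.5 40 0 0 0;-8.5 -2.5 50 0 0 0;-8.5 -2.5 56 0 0 0;-8.5 -2.5 56 0 0 0;-8.5 -2.5 56 0 0 0'; python3 -c "
from h import *
rel((.567,.1255,.092),83.2)"
```

```text
t: 2.33
tcp_pos: [0.5706, 0.1261, 0.0945]
ee_rot: [0.0, 0.059, 0.998, 0.0]
force: [-0.3, -0.2, -0.3]
width: 0.703
grip_force: 0.0
shift [ 3.5 -1.   2.5] turn [0. 0. 0.] t 2.33 tcp [0.5706 0.1261 0.0945] F [-0.3 -0.2 -0.3] q [ 0.2   0.46  1.75  0.    0.93 -1.25] w 60.0
```

```bash
python3 -m creep '3.5 -1 2.5 0 0 0;3.5 -1 2.5 0 0 0;3.5 -1 2.5 0 0 0'; python3 -m creep '0 0 0 0 0 0;0 0 0 0 0 0;0 0 0 0 0 0;0 0 0 0 0 0;0 0 0 0 0 0;0 0 0 0 0 0;0 0 0 0 0 0;0 0 0 0 0 0;0 0 0 0 0 0' 0 50; python3 -c "
from h import *
rel((.567,.1255,.092),83.2)"
```

```text
t: 2.58
tcp_pos: [0.5667, 0.1254, 0.0924]
ee_rot: [0.0, 0.059, 0.998, 0.0]
force: [0.3, -0.5, 0.6]
width: 0.706
grip_force: 0.0
t: 3.33
tcp_pos: [0.5669, 0.1256, 0.0923]
ee_rot: [0.0, 0.059, 0.998, 0.0]
force: [-0.5, 1.1, 4.7]
width: 0.151
grip_force: 51.5
shift [-0.1 -0.1  0.3] turn [ 0.  0. -0.] t 3.33 tcp [0.5669 0.1256 0.0923] F [-0.5  1.1  4.7] q [ 0.2   0.46  1.76  0.    0.92 -1.25] w 12.9
```

Gripped at 12.9 mm, consistent with the 14 mm bar. Now I'll slide towards the fence.

```bash
python3 -m creep '0 -3 0 0 0 0;0 -10 0 0 0 0;0 -20 0 0 0 0;0 -30 0 0 0 0;0 -40 0 0 0 0;0 -50 0 0 0 0;0 -60 0 0 0 0;0 -70 0 0 0 0;0 -80 0 0 0 0;0 -85 0 0 0 0;0 -85 0 0 0 0;0 -85 0 0 0 0'; python3 -c "
from h import *
rel((.567-.1184*.085,.1255-.993*.085,.092),83.2);print(get_obs()['moment'])"
```

```text
t: 4.33
tcp_pos: [0.5566, 0.0392, 0.0922]
ee_rot: [0.0, 0.059, 0.998, -0.001]
force: [-1.0, -2.6, 4.5]
width: 0.151
grip_force: 51.7
shift [-0.2  2.   0.2] turn [-0.1  0.  -0. ] t 4.33 tcp [0.5566 0.0392 0.0922] F [-1.  -2.6  4.5] q [ 0.05  0.43  1.81 -0.    0.9  -1.4 ] w 12.9
[-0.31096075  0.14149348 -0.07961075]
```

```bash
python3 -m creep '0 -7 0 0 0 0;0 -15 0 0 0 0;0 -23 0 0 0 0;0 -31 0 0 0 0;0 -39 0 0 0 0;0 -46 0 0 0 0;0 -53 0 0 0 0;0 -60 0 0 0 0;0 -67 0 0 0 0;0 -74 0 0 0 0;0 -80 0 0 0 0;0 -82 0 0 0 0'; python3 -m creep '0 -1 0 0 0 0;0 -1 0 0 0 0;0 -1 0 0 0 0'; python3 -m creep '0 -2 0 0 0 0;0 -3 0 0 0 0;0 -3 0 0 0 0';python3 -m creep '0 -2 0 0 0 0;0 -3 0 0 0 0;0 -3 0 0 0 0'; python3 -c "
from h import *
rel((.567-.1184*.18,.1255-.993*.18,.092),83.2);print(get_obs()['moment'])"
```

```text
t: 5.33
tcp_pos: [0.5468, -0.0412, 0.0922]
ee_rot: [0.0, 0.06, 0.998, 0.0]
force: [-0.5, 3.3, 5.5]
width: 0.148
grip_force: 51.6
t: 5.58
tcp_pos: [0.5468, -0.042, 0.0922]
ee_rot: [0.0, 0.059, 0.998, 0.0]
force: [-0.2, 2.1, 6.6]
width: 0.154
grip_force: 51.7
t: 5.83
tcp_pos: [0.5464, -0.0447, 0.0922]
ee_rot: [0.0, 0.06, 0.998, 0.0]
force: [-0.7, 3.1, 5.9]
width: 0.155
grip_force: 51.6
t: 6.08
tcp_pos: [0.5461, -0.0477, 0.0922]
ee_rot: [0.0, 0.059, 0.998, 0.0]
force: [0.1, 2.7, 5.9]
width: 0.152
grip_force: 51.6
shift [-0.3 -5.6  0.2] turn [ 0.  0. -0.] t 6.08 tcp [ 0.5461 -0.0477  0.0922] F [0.1 2.7 5.9] q [-0.11  0.42  1.83  0.    0.89 -1.56] w 12.9
[ 0.45002549  0.02980522 -0.0365125 ]
```

```bash
python3 -m creep '0 -1.5 0 0 0 0;0 -3 0 0 0 0;0 -3 0 0 0 0'|grep -E "tcp|force: \["; python3 -m creep '0 -1 0 0 0 0;0 -2 0 0 0 0;0 -2 0 0 0 0'|grep -E "tcp|force: \["; python3 -m creep '0 -1 0 0 0 0;0 -1 0 0 0 0'|grep -E "tcp|force: \["
```

```text
tcp_pos: [0.5457, -0.0507, 0.0922]
force: [-0.5, 3.2, 5.7]
tcp_pos: [0.5455, -0.0526, 0.0922]
force: [-0.4, 3.1, 5.3]
tcp_pos: [0.5454, -0.0528, 0.0922]
force: [-0.3, 7.2, 6.8]
```

```bash
python3 -m creep '0 -1 0 0 0 0;0 -1 0 0 0 0'|grep -E "tcp|force: \["; python3 - <<'E'
from h import *
d=get_image("scene");c=d["pixels"][140:260,130:370];cv2.imwrite("pics/home.png",cv2.convertScaleAbs(cv2.resize(c,None,fx=3.3,fy=3.3,interpolation=cv2.INTER_CUBIC),alpha=1.3))
E
```

```text
tcp_pos: [0.5455, -0.0528, 0.0922]
force: [0.2, 10.4, 4.7]
```

View pics/home.png

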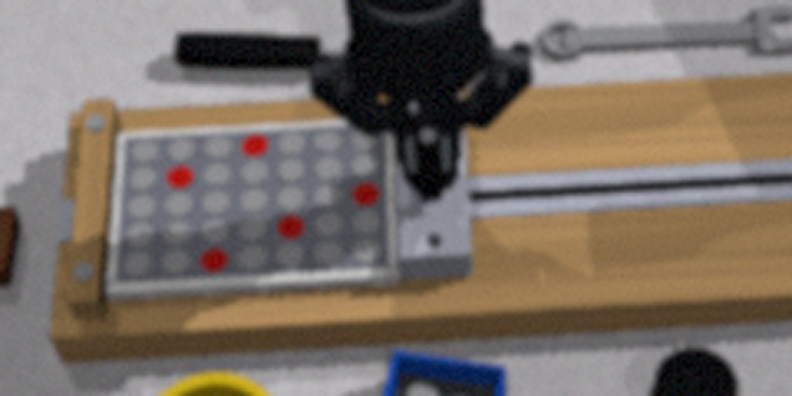

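The panel sits flat and flush against both the fence (left, 115) and the stop face (right, 392), with 10 N of contact force. Now I'll turn the knob clockwise (+z about the downward tool axis).

```bash
python3 -m creep '0 0 0 0 0 3;0 0 0 0 0 8;0 0 0 0 0 14;0 0 0 0 0 19;0 0 0 0 0 24;0 0 0 0 0 29;0 0 0 0 0 34;0 0 0 0 0 38;0 0 0 0 0 42;0 0 0 0 0 45;0 0 0 0 0 45;0 0 0 0 0 45'; python3 -c "
from h import *
rel((.5455,-.0528,.0922),83.2);print(get_obs()['moment'])"
```

```text
t: 7.97
tcp_pos: [0.5455, -0.0528, 0.0922]
ee_rot: [-0.0, 0.438, 0.899, 0.002]
force: [0.7, 9.6, 4.6]
width: 0.155
grip_force: 51.7
shift [ 0. -0.  0.] turn [  0.2  -0.  -45.1] t 7.97 tcp [ 0.5455 -0.0528  0.0922] F [0.7 9.6 4.6] q [-0.12  0.42  1.83  0.    0.89 -0.79] w 13.2
[ 1.5459614  -0.11102813 -0.10201193]
```

```bash
python3 -m creep '0 0 0 0 0 4;0 0 0 0 0 8;0 0 0 0 0 12;0 0 0 0 0 16;0 0 0 0 0 20;0 0 0 0 0 24;0 0 0 0 0 27;0 0 0 0 0 29;0 0 0 0 0 30;0 0 0 0 0 30;0 0 0 0 0 30'; python3 -c "
from h import *
rel((.5455,-.0528,.0922),83.2);print(get_obs()['moment'])"
```

```text
t: 8.88
tcp_pos: [0.5455, -0.0528, 0.0923]
ee_rot: [-0.001, 0.655, 0.755, 0.002]
force: [0.2, 9.3, 5.5]
width: 0.157
grip_force: 51.5
shift [-0.  -0.   0.1] turn [  0.2  -0.1 -75.1] t 8.88 tcp [ 0.5455 -0.0528  0.0923] F [0.2 9.3 5.5] q [-0.12  0.42  1.83  0.    0.89 -0.26] w 13.4
[ 1.58539757 -0.06849297  0.07266804]
```

```bash
python3 -m creep '0 0 0 0 0 1.5;0 0 0 0 0 3;0 0 0 0 0 3;0 0 0 0 0 3'; python3 -c "
from rig import *;print(get_obs()['moment'])"; python3 -m creep '0 0 0 0 0 0;0 0 0 0 0 0;0 0 0 0 0 0;0 0 0 0 0 0;0 0 0 0 0 0;0 0 0 0 0 0' 50; python3 -m creep '0 0 -8 0 0 0;0 0 -25 0 0 0;0 0 -50 0 0 0;0 0 -80 0 0 0;0 0 -110 0 0 0;0 0 -130 0 0 0;0 0 -130 0 0 0'
```

```text
t: 9.22
tcp_pos: [0.5456, -0.0528, 0.0923]
ee_rot: [-0.001, 0.675, 0.738, 0.002]
force: [0.8, 8.8, 5.5]
width: 0.149
grip_force: 51.6
[ 1.58063949 -0.12407034 -0.0495318 ]
t: 9.72
tcp_pos: [0.5451, -0.0547, 0.0917]
ee_rot: [-0.0, 0.674, 0.738, -0.0]
force: [-0.7, 0.3, -0.1]
width: 0.585
grip_force: 0.0
t: 10.3
tcp_pos: [0.5478, -0.0547, 0.2275]
ee_rot: [0.004, 0.674, 0.738, 0.003]
force: [-0.5, 0.4, 0.4]
width: 0.585
grip_force: 0.0
```

```bash
python3 -m creep '12 0 -10 0 0 0;40 0 -20 0 0 0;75 0 -30 0 0 0;110 -10 -30 0 0 0;145 -20 -30 0 0 0;180 -30 -30 0 0 0;215 -50 -30 0 0 0;250 -70 -30 0 0 0;280 -90 -30 0 0 0;300 -100 -30 0 0 0;300 -100 -30 0 0 0'|grep tcp; python3 - <<'E'
from h import *
d=get_image("top");a=d["pixels"][155:285,125:395]
c=cv2.resize(a,None,fx=2.96,fy=2.96,interpolation=cv2.INTER_CUBIC)
s=get_image("scene")["pixels"][150:250,130:300];s=cv2.resize(s,(340,200))
o=np.zeros((585,799,3),np.uint8);o[:385]=c[:385,:799];o[385:,:340]=s
cv2.imwrite("pics/end.png",cv2.convertScaleAbs(o,alpha=1.5))
E
```

```text
tcp_pos: [0.415, 0.2384, 0.2513]
```

View pics/end.png

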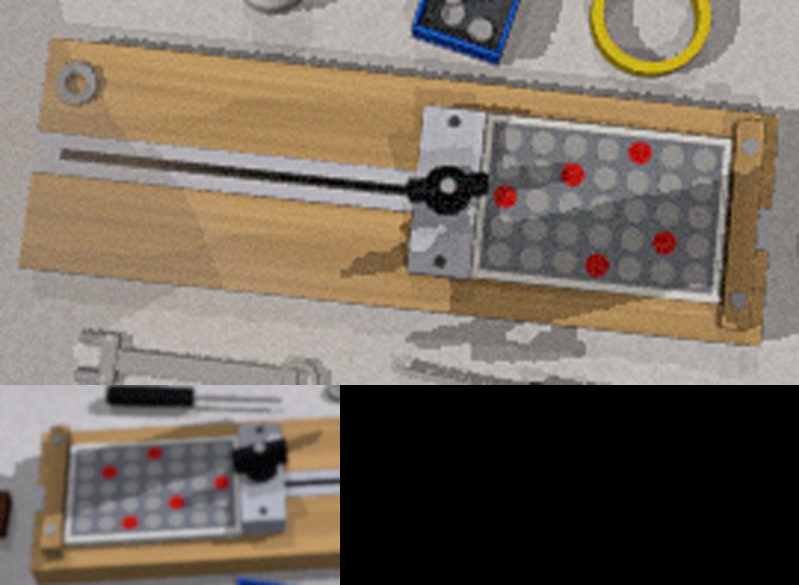

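The picture shows the panel square and flush between the fence (right edge about 730) and the stop. The knob bar runs (410,190)–(487,184), about 79° clockwise (1.37 rad), which is tight. The bystanders in view haven't moved.

```bash
python3 -c "
from rig import *;print(job_done())"
```

```text
the job is handed in; nothing more can be done
None
```

I slid the stop until the panel was flat and snug against the fence, turned the clamp knob clockwise to about 1.37 rad (tight is above 1.15), let go, and handed the job in at about 11 s, with the bystanders in the last picture unmoved.

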